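# Close the tins and block them tight in the transit case

## Task

Get these tins ready for the courier: press every tin's black cap fully home and stand each tin upright on the floor of a pocket of its own in the transit case. Fill the gap left in each tin's pocket with the one wooden block that fits it closely, standing right down on the pocket floor beside the tin so that nothing can shift; blocks that fit no tin here may stay on the bench, and the loupe, pen, weight and tweezers are to be left alone.

Things in the scene. Friction and masses are not known exactly. Their poses are not given: they have to be found in the camera images.
- case: Open plywood transit case, fixed, 170 (its x) x 244 (its y) x 44 mm high. 2 foam ribs part it into 3 equal pockets, 142 (x) x 52 (y) mm, centred at x = 0, y = -82, 0, +82 mm; outer walls 14 thick. Mouths are bevelled, 4 mm wider on each side at the top, over the top 8 mm. Wall and rib tops 44 mm, pocket floors 8 mm above the origin: centre of the underside on the bench, z up.
- tin0: Closed rectangular aluminium tin, 60 long (its x) x 46 wide (its y) x 68 mm high, 0.3 kg, upright on the bench at the start, with a round black push cap on top. Origin: centre of its underside, z up. Either end may lead. May be absent. Its partner, the block that fills the rest of its pocket, is block0.
- tin1: Closed rectangular aluminium tin, 78 long (its x) x 46 wide (its y) x 68 mm high, 0.3 kg, upright on the bench at the start, with a round black push cap on top. Origin: centre of its underside, z up. Either end may lead. May be absent. Its partner, the block that fills the rest of its pocket, is block1.
- tin2: Closed rectangular aluminium tin, 96 long (its x) x 46 wide (its y) x 68 mm high, 0.3 kg, upright on the bench at the start, with a round black push cap on top. Origin: centre of its underside, z up. Either end may lead. May be absent. Its partner, the block that fills the rest of its pocket, is block2.
- cap0 (a joint): Push cap of tin0: black disc of 36 mm diameter at the middle of the tin's top, sliding straight down into it. 0 = standing 16 mm proud of the tin's top, 0.012 m = fully home, standing 4 mm proud. Moves when pressed with more than about 5 N and stays where it is left.
- cap1 (a joint): Push cap of tin1: black disc of 36 mm diameter at the middle of the tin's top, sliding straight down into it. 0 = standing 16 mm proud of the tin's top, 0.012 m = fully home, standing 4 mm proud. Moves when pressed with more than about 5 N and stays where it is left.
- cap2 (a joint): Push cap of tin2: black disc of 36 mm diameter at the middle of the tin's top, sliding straight down into it. 0 = standing 16 mm proud of the tin's top, 0.012 m = fully home, standing 4 mm proud. Moves when pressed with more than about 5 N and stays where it is left.
- block0: Plain beech packing block, 74 long (its x) x 46 wide (its y) x 68 mm high, standing upright on the bench at the start. Origin: centre of its underside, z up; either way round or up is the same. Fills the rest of a pocket that holds tin0 (60 mm long), with 8 mm of play in all.
- block1: Plain beech packing block, 56 long (its x) x 46 wide (its y) x 68 mm high, standing upright on the bench at the start. Origin: centre of its underside, z up; either way round or up is the same. Fills the rest of a pocket that holds tin1 (78 mm long), with 8 mm of play in all.
- block2: Plain beech packing block, 38 long (its x) x 46 wide (its y) x 68 mm high, standing upright on the bench at the start. Origin: centre of its underside, z up; either way round or up is the same. Fills the rest of a pocket that holds tin2 (96 mm long), with 8 mm of play in all.
- block3: Plain beech packing block, 112 long (its x) x 46 wide (its y) x 68 mm high, standing upright on the bench at the start. Origin: centre of its underside, z up; either way round or up is the same. A spare, too long for the gap beside any tin.
- loupe: Bystander: loupe standing upright, black and steel cylinder 48 mm across, 42 mm high; origin at the centre of its foot. Leave alone.
- pen: Bystander: black pen lying on the bench, 135 x 10 x 10 mm along its x; origin under its middle. Leave alone.
- weight: Bystander: brass balance weight, 44 mm across, 56 mm high; origin at the centre of its foot. Leave alone.
- tweezers: Bystander: steel tweezers lying along their x, 130 x 18 x 4 mm; origin under the middle. Leave alone.

How it is judged:
At the end, for the whole second after the job is handed in: Each tin present: cap home (joint over 9.5 mm), upright within 0.1 rad, underside within 5 mm of a pocket floor; its matching block in line with it (centres within 78 mm along, 12 mm across the tin), upright within 0.1 rad either way up, as low as the tin within 6 mm; tins at rest (z of each of tin0, tin1, tin2 in the frame of case below 0.013 m and x of tin0 in the frame of case between -0.07 and 0.07 m and y of tin0 in the frame of case between -0.11 and 0.11 m and linear speed of each of tin0, tin1, tin2 below 0.02 m/s and angle between each of tin0, tin1, tin2's own z axis and vertical below 0.1 rad and value of joint each of cap0, cap1, cap2 above 0.0095 m and x of block0 in the frame of tin0 between -0.078 and 0.078 m and y of block0 in the frame of tin0 between -0.012 and 0.012 m and angle between the z axis of block0 and the z axis of tin0, either way round below 0.1 rad and z of block0 in the frame of tin0 between -0.006 and 0.073 m and (z of block0 in the frame of tin0 below 0.006 m or z of block0 in the frame of tin0 above 0.062 m) and x of tin1 in the frame of case between -0.07 and 0.07 m and y of tin1 in the frame of case between -0.11 and 0.11 m and x of block1 in the frame of tin1 between -0.078 and 0.078 m and y of block1 in the frame of tin1 between -0.012 and 0.012 m and angle between the z axis of block1 and the z axis of tin1, either way round below 0.1 rad and z of block1 in the frame of tin1 between -0.006 and 0.073 m and (z of block1 in the frame of tin1 below 0.006 m or z of block1 in the frame of tin1 above 0.062 m) and x of tin2 in the frame of case between -0.07 and 0.07 m and y of tin2 in the frame of case between -0.11 and 0.11 m and x of block2 in the frame of tin2 between -0.078 and 0.078 m and y of block2 in the frame of tin2 between -0.012 and 0.012 m and angle between the z axis of block2 and the z axis of tin2, either way round below 0.1 rad and z of block2 in the frame of tin2 between -0.006 and 0.073 m and (z of block2 in the frame of tin2 below 0.006 m or z of block2 in the frame of tin2 above 0.062 m)); the robot touches nothing.
It fails at once if the loupe is moved by more than 40 mm (distance of loupe from where it was at the start of the episode above 0.04 m).
It fails at once if the pen is moved by more than 40 mm (distance of pen from where it was at the start of the episode above 0.04 m).
It fails at once if the weight is moved by more than 40 mm (distance of weight from where it was at the start of the episode above 0.04 m).
It fails at once if the tweezers is moved by more than 40 mm (distance of tweezers from where it was at the start of the episode above 0.04 m).
Of tin0, tin1, tin2 only 2 to 3 are there at a start; the rules pass over those that are not, and their reading is None.
At some moment in a run one of tin0, tin1, tin2, block0, block1, block2, block3 may be knocked a few centimetres aside while the robot is not near it.
Once in a run the grip may slacken for a moment while it holds something.
It also fails if it takes over 210 s, if anything falls off the work surface, if the arm or the gripper's body presses on something with over 40 N, if the wrist force passes 120 N, or if a joint passes its speed limit or range.

## Robot

A 6-joint arm with a two-finger parallel gripper is mounted at the origin on the work surface. World frame = base frame: x ahead of the robot, y to its left, z up, the work surface at z = 0. Lengths are in m, angles in rad, forces in N, time in s.
With the tool pointing down it reaches from about 0.325 to 0.925 m from the base axis. Payload 3.1 kg.
Tool frame: the origin (TCP) lies at the very end of the fingers, on their centre line; the grasp point (between the pads) lies bot.grip_point_offset behind it (bot.grip_point_offset is the distance from the TCP to the grasp point, in m); z points along the fingers, y is the line along which they close (so a half turn about z gives the same grasp; the last joint's range is limited). The gripper opens to 85 mm and grips with 20 to 120 N. Pads are 22 mm wide; open, the fingers measure 114 mm over their backs; the gripper's body (76 mm by 85 mm) begins 54 mm behind the grasp point. The pads swing forward as they close: fully open they stand 13 mm farther back than shut.
Start: joints at [1.055, 0.217, 1.613, -0, 1.311, -0.112], TCP at [0.246, 0.575, 0.231] pointing down, gripper open.
Joint ranges: [-2.75, 2.75], [-0.78, 2.1], [0.31, 2.55], [-1.13, 4.27], [0.13, 2.63], [-2.58, 2.58]. Speed limits (rad/s): [2.79, 2.79, 3.14, 3.14, 3.14, 3.14].

## Interface

Orientations are given as a rotation vector (axis times angle).
In Python, from rig import bot gives the robot as it stands. Calls block until the motion is done:
- bot.reach(position, orientation): joint-space move of the TCP to a pose.
- bot.movel(position, rotation=None, velocity=0.15): straight line of the TCP; rotation=None keeps the orientation; velocity is the mean speed in m/s.
- bot.move_j(angles): joint-space move.
- bot.set_gripper(opening, f_grip=None): finger opening in m; f_grip is the grip in N (None keeps the last); returns when the fingers have stopped.
- bot.hold(seconds).
- bot.solve_ik(position, orientation): joint angles nearest the present ones, or None.
- bot.get_image(name): name is "scene" or "top" or "wrist"; returns a dict with "pixels" (480x640x3 uint8, red, green, blue), "fx", "fy", "cx", "cy" (pixels), "D" ([k1, k2, p1, p2, k3] as OpenCV has them; the pictures are not rectified), "rvec" (rotation vector, rad) and "tvec" (3), from world to camera coordinates, as OpenCV has them. Camera axes: x right, y down, z forward; pixel columns grow to the right and rows downward; lengths in m; the calibration is good to about 2 mm. A picture is of the moment at which its call begins. There is no depth.
A pose or a line that the arm cannot do raises bot.PlanningError and nothing moves.
- bot.finish_job(): hands the job in; it is judged then, once.
Readings, each from a call of its own:
- bot.current_t(): time.
- bot.current_qpos(): joint angles.
- bot.current_qvel(): joint speeds.
- bot.current_joint_efforts(): joint torques, N m.
- bot.current_position(): TCP position.
- bot.current_tcp_rot(): TCP orientation.
- bot.current_contact_force(): force on the tool from outside, world axes, zero at the start.
- bot.current_ft_torque(): the same for the moment, N m.
- bot.current_gripper_width(): finger opening in m.
- bot.current_grasp_force(): force on a finger pad.
Only numpy, scipy, OpenCV 4.12 (cv2) and the standard library are available. Lean on these libraries where they do the work, as an engineer would, in place of code of your own. Each camera call takes 0.05 s, during which the arm holds its last target. There are 200 camera calls.

## Working session

There is one attempt and no reset: what is moved stays moved. The work goes in short steps, each a Python script; the robot and the scene stay as the last script left them, time stands still between calls to the robot, and variables do not carry over. Pictures are saved under pics/ and viewed, at most 14 in all, crops included, and the job is handed in when it is done.

```bash
ls; mkdir -p pics; python3 - <<'E'
from rig import bot
import cv2,numpy as np
for n in ["scene","top"]:
    im=bot.get_image(n); cv2.imwrite(f"pics/{n}0.png",im["pixels"][:,:,::-1])
    R=cv2.Rodrigues(np.array(im["rvec"]))[0]; print(n,im["fx"],im["cx"],im["D"],-R.T@im["tvec"], R[2])
im=bot.get_image("wrist");R=cv2.Rodrigues(np.array(im["rvec"]))[0]; print(im["fx"],-R.T@im["tvec"], R)
print(bot.grip_point_offset,bot.current_tcp_rot(),bot.current_t())
E
```

```text
pics
rig.py
scene 500.839919471304 327.13755823732737 [-0.01378205  0.          0.          0.          0.        ] [1.19327644 0.15326329 0.82787872] [-0.63482675 -0.14495116 -0.7589362 ]
top 461.5164896813125 321.8977439164218 [-0.01926663  0.          0.          0.          0.        ] [ 0.41814654 -0.00418587  1.0901672 ] [ 0.14704744 -0.00166082 -0.98912805]
403.4089083969173 [0.16907882 0.6069081  0.37188785] [[ 0.39341997  0.91935698 -0.00186445]
 [ 0.87087875 -0.37202331  0.3211991 ]
 [ 0.29460302 -0.12798985 -0.94700985]]
0.0187 [-6.29875888e-01 -3.07721040e+00  2.84017669e-03] 0.15
```

View pics/scene0.png

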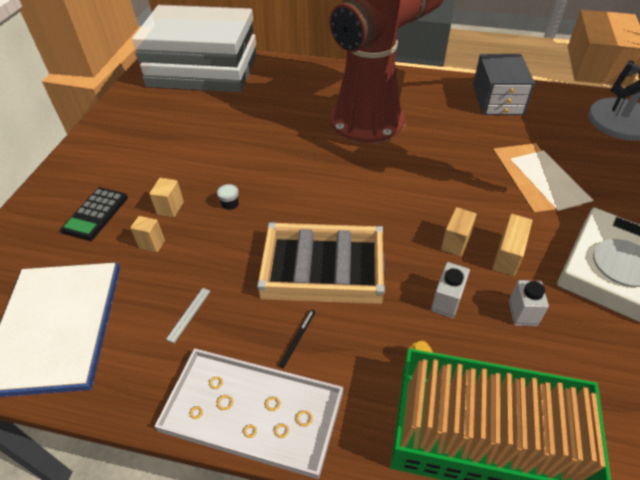

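View pics/top0.png

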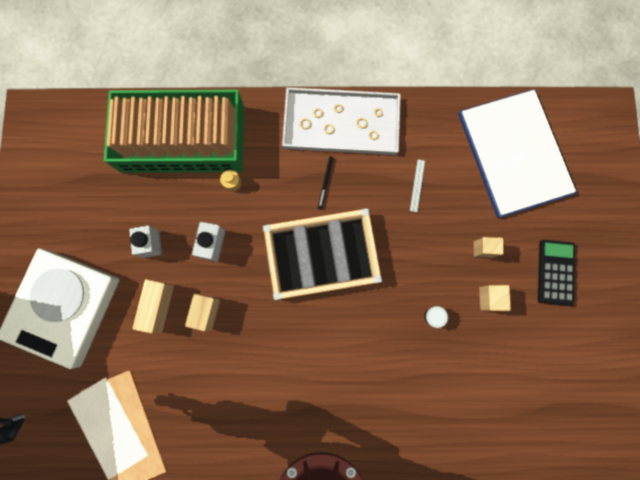

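The top view shows the case near (322,253), two capped tins at (142,240) and (208,240), and blocks at (153,306), (202,313), (490,245) and (496,297). The bystanders are the brass weight at (230,180), the pen at (326,182), the tweezers at (417,186) and the loupe at (437,317). Next I'll fit boxes to masks from both fixed views.

```bash
cat > h.py <<'E'
from rig import bot
import cv2,numpy as np
from scipy.optimize import minimize
from scipy.spatial.transform import Rotation as Rn
def rot(a):  # tool down, finger line (tool y) along world angle a
    c,s=np.cos(a),np.sin(a)
    return Rn.from_matrix(np.array([[-s,c,0],[c,s,0],[0,0,-1]]).T).as_rotvec()
def proj(P,im):
    K=np.array([[im["fx"],0,im["cx"]],[0,im["fy"],im["cy"]],[0,0,1.]])
    return cv2.projectPoints(np.float64(P).reshape(-1,1,3),np.float64(im["rvec"]),np.float64(im["tvec"]),K,np.float64(im["D"]))[0][:,0]
def ray(uv,im,z):
    K=np.array([[im["fx"],0,im["cx"]],[0,im["fy"],im["cy"]],[0,0,1.]])
    n=cv2.undistortPoints(np.float64(uv).reshape(-1,1,2),K,np.float64(im["D"]))[:,0]
    R=cv2.Rodrigues(np.float64(im["rvec"]))[0]; C=-R.T@np.float64(im["tvec"]); d=np.c_[n,np.ones(len(n))]@R
    return C+d*((z-C[2])/d[:,2])[:,None]
def box(x,y,a,L,H,W=.046,z0=0):
    c,s=np.cos(a),np.sin(a)
    return np.array([[x+c*u-s*v,y+s*u+c*v,z] for u in(-L/2,L/2) for v in(-W/2,W/2) for z in(z0,z0+H)])
def segm(im,kind):
    p=im["pixels"].astype(int); r,g,b=p[...,0],p[...,1],p[...,2]; hsv=cv2.cvtColor(im["pixels"],cv2.COLOR_RGB2HSV)
    if kind=="block": return ((hsv[...,0]>=12)&(hsv[...,0]<32)&(hsv[...,1]>50)&(hsv[...,2]>115)).astype(np.uint8)
    return ((hsv[...,1]<60)&(hsv[...,2]>50)).astype(np.uint8)
def comp(m,uv,rad=12):
    n,l,st,ce=cv2.connectedComponentsWithStats(m)
    best=[i for i in range(1,n) if st[i,4]>60 and np.hypot(*(ce[i]-uv))<rad*3]
    if not best: return None
    i=min(best,key=lambda i:np.hypot(*(ce[i]-uv))); mm=(l==i).astype(np.uint8)
    h=cv2.convexHull(cv2.findContours(mm,0,1)[0][0]); o=np.zeros_like(mm); cv2.fillConvexPoly(o,h,1); return o
def iou(P,views,S=8):
    t=0
    for im,m in views:
        q=cv2.convexHull(np.float32(proj(P,im))); o=np.zeros_like(m)
        cv2.fillConvexPoly(o,np.int32(np.round(q*16)),1,shift=4)
        t+=(o&m).sum()/max((o|m).sum(),1)
    return t/len(views)
def fit(views,x0,free=True,L=None,H=.068):
    best=None
    for a in np.linspace(-np.pi/2,np.pi/2,7)[:-1]:
        if free: f=lambda p:-iou(box(p[0]/10,p[1]/10,p[2],p[3]/10,p[4]/10),views); s=[x0[0]*10,x0[1]*10,a,.7,.68]
        else: f=lambda p:-iou(box(p[0]/10,p[1]/10,p[2],L,H),views); s=[x0[0]*10,x0[1]*10,a]
        d=np.array([.1,.1,.3,.2,.1])[:len(s)]
        r=minimize(f,s,method="Nelder-Mead",options=dict(initial_simplex=[s]+[list(np.array(s)+np.eye(len(s))[i]*d[i]) for i in range(len(s))],maxiter=400,xatol=1e-3,fatol=1e-4))
        if best is None or r.fun<best.fun: best=r
    return best
E
python3 - <<'E'
from h import *
T=bot.get_image("top");S=bot.get_image("scene")
for n,uv,k in [("tA",(142,240),"tin"),("tB",(208,240),"tin"),("b1",(153,306),"block"),("b2",(202,313),"block"),("b3",(490,245),"block"),("b4",(496,297),"block")]:
    x=ray(uv,T,.05)[0]; suv=proj([x],S)[0]
    a=comp(segm(T,k),uv);b=comp(segm(S,k),suv)
    if a is None or b is None: print(n,"none",a is None,b is None);continue
    r=fit([(T,a),(S,b)],x); p=r.x; print(n,x.round(3),"fit",(p[:2]/10).round(4),"yaw",p[2].round(3),"L,H",(p[3:]/10).round(4),"iou",-r.fun.__round__(3))
# case: print rough
E
```

```text
tA [0.58  0.405 0.05 ] fit [0.5787 0.4044] yaw 0.141 L,H [0.0557 0.0643] iou 0.936
tB [0.579 0.254 0.05 ] fit [0.5772 0.257 ] yaw -0.199 L,H [0.0748 0.0684] iou 0.959
b1 none False True
b2 none False True
b3 none False True
b4 none False True
```

```bash
python3 - <<'E'
from h import *
T=bot.get_image("top");S=bot.get_image("scene")
h=cv2.cvtColor(S["pixels"],cv2.COLOR_RGB2HSV)
for uv in [(459,215),(455,240),(515,225),(510,260),(148,222),(152,240),(168,186),(173,205),(300,340),(100,260)]: print(uv,h[uv[1],uv[0]])
for uv in [(153,306),(202,313),(490,245),(496,297)]: print(uv,ray(uv,T,.06)[0].round(3),proj([ray(uv,T,.06)[0]],S)[0].round())
# corners of case: top-view rough rim corners z=.044
print(ray([(264,226),(368,211),(381,282),(274,298)],T,.044).round(4))
print(ray([(268,226),(382,229),(383,300),(261,298)],S,.044).round(4))
def hover(x,y,z,a): 
    bot.reach([x,y,z],rot(a))
import sys
ims=[]
for i,(x,y) in enumerate([(.55,.33),(.45,-.30)]):
    for a in [np.pi/2,-np.pi/2]:
        if bot.solve_ik([x,y,.32],rot(a)) is not None: hover(x,y,.32,a);break
    im=bot.get_image("wrist"); R=cv2.Rodrigues(np.float64(im["rvec"]))[0]; print(a,-R.T@im["tvec"])
    ims.append(im["pixels"][:,:,::-1])
cv2.imwrite("pics/w1.png",cv2.resize(np.vstack(ims),(400,600),interpolation=cv2.INTER_AREA) if 0 else cv2.resize(np.hstack(ims),(800,300),interpolation=cv2.INTER_AREA))
print(bot.current_t())
E
```

```text
(459, 215) [ 17 138 218]
(455, 240) [ 18 143 112]
(515, 225) [ 20 129 245]
(510, 260) [ 16 136 116]
(148, 222) [ 18 136 233]
(152, 240) [ 16 138 176]
(168, 186) [ 20 131 243]
(173, 205) [ 16 138 176]
(300, 340) [ 11 169  95]
(100, 260) [ 12 182 116]
(153, 306) [0.43  0.369 0.06 ] [510. 235.]
(202, 313) [0.414 0.26  0.06 ] [457. 222.]
(490, 245) [ 0.564 -0.386  0.06 ] [145. 226.]
(496, 297) [ 0.447 -0.393  0.06 ] [165. 189.]
[[ 0.6121  0.1273  0.044 ]
 [ 0.6466 -0.113   0.044 ]
 [ 0.4823 -0.1394  0.044 ]
 [ 0.4472  0.1024  0.044 ]]
[[ 0.4944 -0.1366  0.044 ]
 [ 0.4524  0.1052  0.044 ]
 [ 0.6353  0.1337  0.044 ]
 [ 0.6793 -0.0949  0.044 ]]
1.5707963267948966 [0.46648524 0.33056966 0.4614629 ]
1.5707963267948966 [ 0.36755435 -0.2995298   0.46179024]
4.2083
```

View pics/w1.png

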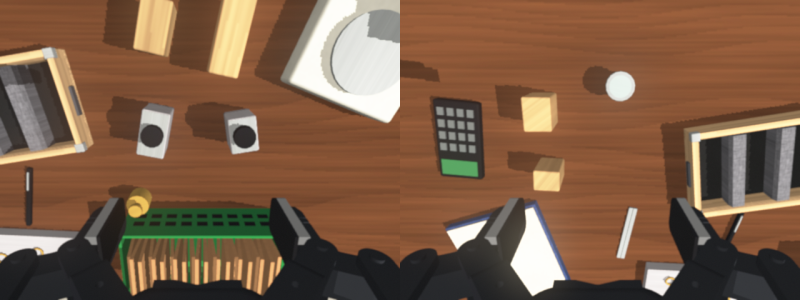

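Left frame: both tins (caps at about (152,135) and (243,136)), with the two blocks cut off at the top. Right frame: two blocks at (538,112) and (548,173), with the loupe, tweezers and case visible. I'll fix the beech mask and fit the blocks and the case with wrist views added.

```bash
cat >> h.py <<'E'
def segm(im,kind):
    h=cv2.cvtColor(cv2.GaussianBlur(im["pixels"],(3,3),0),cv2.COLOR_RGB2HSV).astype(int)
    beech=(h[...,0]>=14)&(h[...,0]<28)&(h[...,1]>40)&(h[...,1]<162)&(h[...,2]>75)
    gray=(h[...,1]<60)&(h[...,2]>50)
    if kind=="block": return beech.astype(np.uint8)
    if kind=="tin": return gray.astype(np.uint8)
    return cv2.morphologyEx((beech|((h[...,1]<70)&(h[...,2]>110))).astype(np.uint8),cv2.MORPH_CLOSE,np.ones((5,5)))
def comp(m,uv,rad=40):
    n,l,st,ce=cv2.connectedComponentsWithStats(m)
    best=[i for i in range(1,n) if st[i,4]>60 and np.hypot(*(ce[i]-uv))<rad]
    if not best: return None
    i=max(best,key=lambda i:st[i,4]-20*np.hypot(*(ce[i]-uv))); mm=(l==i).astype(np.uint8)
    if mm[0].any() or mm[-1].any() or mm[:,0].any() or mm[:,-1].any(): return None
    h=cv2.convexHull(np.vstack(cv2.findContours(mm,0,1)[0])); o=np.zeros_like(mm); cv2.fillConvexPoly(o,h,1); return o
def views(ims,x,kind):
    v=[(im,comp(segm(im,kind),proj([x],im)[0])) for im in ims]
    return [t for t in v if t[1] is not None]
def look(x,y,a=np.pi/2,z=.3,off=.13):
    """wrist picture; camera looks along from tool; put object in mid-picture"""
    s=off*np.array([np.sin(a),-np.cos(a)])  # camera behind TCP -> shift TCP outward
    bot.reach([x+s[0],y+s[1],z],rot(a)); return bot.get_image("wrist")
E
python3 - <<'E'
from h import *
import pickle
T=bot.get_image("top");S=bot.get_image("scene")
W=[look(.55,0,z=.38,off=.08)]
for x,y in [(.45,.30),(.48,-.36)]: W.append(look(x,y,z=.36,off=.08))
pickle.dump([T,S]+W,open("ims.pkl","wb"))
for n,x,k in [("tA",(.58,.405,.04),"tin"),("tB",(.577,.257,.04),"tin"),("b1",(.43,.369,.04),"block"),("b2",(.414,.26,.04),"block"),("b3",(.564,-.386,.04),"block"),("b4",(.447,-.393,.04),"block")]:
    v=views([T,S]+W,x,k)
    r=fit(v,x); p=r.x; print(n,len(v),"fit",(p[:2]/10).round(4),"yaw",p[2].round(3),"L,H",(p[3:]/10).round(4),"iou",-r.fun.__round__(3))
v=views([T,S]+W[:1],(.55,0,.03),"case"); print(len(v))
for vv in [v]+[[q] for q in v]:
    r=minimize(lambda p:-iou(box(p[0]/10,p[1]/10,p[2],.17,.044,.244),vv),[5.5,0,-.15],method="Nelder-Mead",options=dict(initial_simplex=[[5.5,0,-.15],[5.6,0,-.15],[5.5,.1,-.15],[5.5,0,-.05]]))
    print("case",r.x,r.fun)
print(bot.current_t())
E
```

```text
tA 3 fit [0.578  0.4054] yaw 0.15 L,H [0.0576 0.0646] iou 0.928
tB 4 fit [0.5767 0.2577] yaw -0.204 L,H [0.0761 0.067 ] iou 0.955
b1 3 fit [0.4297 0.3795] yaw -0.199 L,H [0.1115 0.0683] iou 0.959
b2 3 fit [0.4159 0.2667] yaw -0.27 L,H [0.0739 0.0679] iou 0.954
b3 3 fit [ 0.5619 -0.3888] yaw -0.048 L,H [0.0371 0.0685] iou 0.961
b4 3 fit [ 0.446  -0.3962] yaw 0.005 L,H [0.0552 0.0693] iou 0.839
2
case [ 5.49395096 -0.05148801  0.16778586] -0.9585436420262148
case [ 5.48760342 -0.06021718  0.15962023] -0.9560941341763259
case [ 5.48545308 -0.04630991  0.15146692] -0.9607983623336745
9.35
```

```bash
cat >> h.py <<'E'
def caselines(cx,cy,a,sub=8):
    c,s=np.cos(a),np.sin(a); out=[]
    def rect(u0,u1,v0,v1,z): 
        q=[(u0,v0),(u1,v0),(u1,v1),(u0,v1),(u0,v0)]
        out.append(np.array([[cx+c*u-s*v,cy+s*u+c*v,z] for u,v in q]))
    rect(-.085,.085,-.122,.122,.044)
    for k in(-.082,0,.082): rect(-.075,.075,k-.03,k+.03,.044)
    return out
def draw(im,polys,col=(0,255,0),sc=2):
    g=cv2.resize(im["pixels"][:,:,::-1].copy(),None,fx=sc,fy=sc,interpolation=cv2.INTER_CUBIC)
    for p in polys: cv2.polylines(g,[np.int32((proj(p,im)+.5)*sc-.5)],False,col,1,cv2.LINE_AA)
    return g
E
python3 - <<'E'
from h import *
import pickle
I=pickle.load(open("ims.pkl","rb"))
P=caselines(.549,-.005,.155)
def crop(im,pts,w,h,sc):
    g=draw(im,P,sc=sc); c=np.int32(proj([pts],im)[0]*sc); x=np.clip(c[0]-w//2,0,g.shape[1]-w); y=np.clip(c[1]-h//2,0,g.shape[0]-h); return g[y:y+h,x:x+w]
a=crop(I[2],(.55,0,.04),800,600,2); cv2.imwrite("pics/c1.png",a)
E
```

```text
(no output)
```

View pics/c1.png

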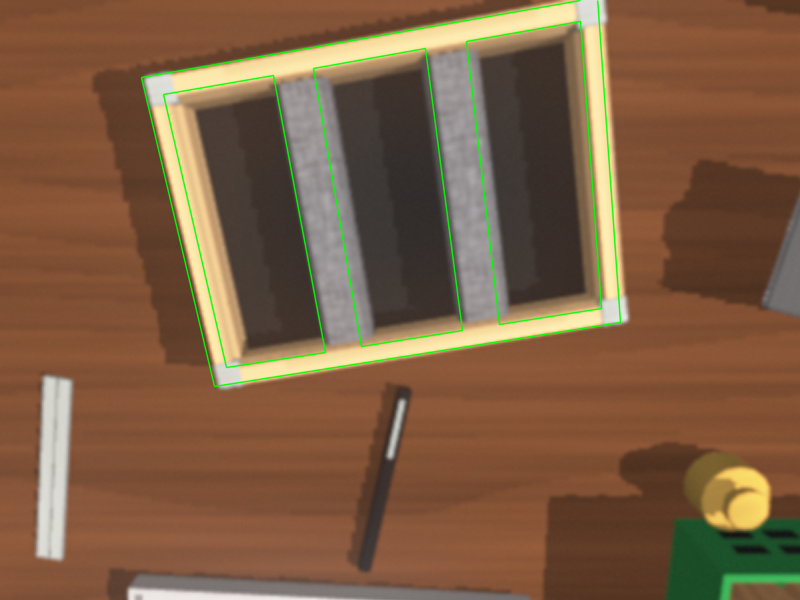

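The overlay fits to within about 2–3 mm, with the right wall slightly further right. I'll refine the case pose with an edge fit from several wrist yaws and re-measure block b4 close up.

```bash
cat >> h.py <<'E'
def edgefit(ims,x0,z=.044):
    G=[]
    for im in ims:
        g=cv2.GaussianBlur(cv2.cvtColor(im["pixels"],cv2.COLOR_RGB2GRAY).astype(np.float32),(0,0),1.2)
        G.append((im,cv2.GaussianBlur(np.hypot(cv2.Sobel(g,5,1,0),cv2.Sobel(g,5,0,1)),(0,0),1.0)))
    t=np.linspace(.06,.94,60)[:,None]
    def f(p):
        r=caselines(p[0]/10,p[1]/10,p[2])[0]; P=np.vstack([r[i]*(1-t)+r[i+1]*t for i in range(4)]); P[:,2]=z; s=0
        for im,g in G:
            q=np.float32(proj(P,im)); s+=cv2.remap(g,q[:,0],q[:,1],1).mean()
        return -s/len(G)
    b=None
    for dx in(-.03,0,.03):
        for dy in(-.03,0,.03):
            for da in(-.012,0,.012):
                s=np.array([x0[0]*10+dx,x0[1]*10+dy,x0[2]+da]); r=minimize(f,s,method="Nelder-Mead",options=dict(initial_simplex=[s,s+[.02,0,0],s+[0,.02,0],s+[0,0,.01]],xatol=1e-4))
                if b is None or r.fun<b.fun:b=r
    return np.r_[b.x[:2]/10,b.x[2]],b.fun
E
python3 - <<'E'
from h import *
import pickle
I=pickle.load(open("ims.pkl","rb"))
W=[]
for a in (np.pi/2-1.2,np.pi/2-.5,np.pi/2+.6,np.pi/2+1.2):
    try: W.append(look(.549,-.005,a=a,z=.36,off=.06))
    except bot.PlanningError: print("no",a)
for im in [I[0],I[1],I[2]]+W: print(*edgefit([im],(.549,-.004,.157)))
print("all",*edgefit([I[0],I[1],I[2]]+W,(.549,-.004,.157)))
x=(.447,-.395,.04); ims=[look(.447,-.395,a=a,z=.3,off=.06) for a in (np.pi/2-.5,np.pi/2+.5)]
v=views(ims+[I[0],I[1]],x,"block"); r=fit(v,x); print(len(v),r.x,r.fun)
for q in v: r=fit([q],x,False,.056); print(r.x,r.fun)
cv2.imwrite("pics/b4.png",draw(ims[0],[box(*(.4465,-.396),0,.056,.068)],sc=1)); print(bot.current_t())
E
```

```text
no 2.7707963267948967
[ 0.54897674 -0.00504692  0.16188349] -264.8555603027344
[ 0.54864604 -0.00366492  0.16152766] -192.95785522460938
[ 0.54843176 -0.00257906  0.16207751] -230.22879028320312
[ 0.54852897 -0.00275205  0.16294934] -196.42164611816406
[ 0.54845102 -0.00257008  0.16207   ] -216.5353546142578
[ 0.54849522 -0.00259681  0.16150978] -230.21588134765625
all [ 0.54850841 -0.00282623  0.16231352] -218.3157196044922Traceback (most recent call last):
  File "<stdin>", line 10, in <module>
  File "h.py", line 65, in look
    bot.reach([x+s[0],y+s[1],z],rot(a)); return bot.get_image("wrist")
    ~~~~~~~~~^^^^^^^^^^^^^^^^^^^^^^^^^^
host.PlanningError: the arm cannot take that pose within its joint ranges
```

Case fixed at (0.5485, -0.0027), yaw 0.162; the wrist views agree to about 1 mm. Next: press both caps, then carry tin0.

```bash
cat >> h.py <<'E'
CASE=(.5485,-.0027,.162); GH=.040
def wrap(a): return (a+np.pi/2)%np.pi-np.pi/2
def measure(x,y,kind,L,wide=False):
    ims=[]
    for a in (np.pi/2,np.pi/2-.5,np.pi/2+.5):
        try: ims.append(look(x,y,a=a,z=.3,off=.06))
        except bot.PlanningError: pass
        if len(ims)==2: break
    v=views(ims,(x,y,.04),kind); assert v,"not seen"
    r=fit(v,(x,y),False,L); print("meas",len(v),r.x[0]/10,r.x[1]/10,wrap(r.x[2]),"iou",-r.fun)
    r5=fit(v,(x,y)).x; print("  free L,H",(r5[3:]/10).round(4))
    return r.x[0]/10,r.x[1]/10,wrap(r.x[2]),-r.fun
def press(x,y):
    bot.set_gripper(0); R=rot(np.pi/2)
    bot.reach([x,y,.13],R); bot.movel([x,y,.09],velocity=.1); f0=bot.current_contact_force()[2]
    for z in np.arange(.086,.0709,-.001):
        bot.movel([x,y,z],velocity=.03); f=bot.current_contact_force()[2]-f0
        if f>30: break
    print("press z",bot.current_position()[2],"F",f)
    bot.movel([x,y,.13],velocity=.2)
def grab(x,y,yaw,f=60):
    R=rot(yaw+np.pi/2); bot.set_gripper(.066)
    bot.reach([x,y,.15],R); bot.movel([x,y,GH],velocity=.12)
    bot.set_gripper(0,f); w=bot.current_gripper_width(); print("width",w,"force",bot.current_grasp_force())
    assert .042<w<.05
    bot.movel([x,y,.19],velocity=.15); print("lifted",bot.current_gripper_width(),bot.current_grasp_force(),"Fz",bot.current_contact_force()[2])
def inpocket(u,v):
    c,s=np.cos(CASE[2]),np.sin(CASE[2]); return CASE[0]+c*u-s*v,CASE[1]+s*u+c*v
def place(u,v):
    x,y=inpocket(u,v); bot.reach([x,y,.19],rot(CASE[2]+np.pi/2)); bot.movel([x,y,.10],velocity=.12)
    bot.hold(.2); print("held",bot.current_gripper_width(),bot.current_grasp_force()); f0=bot.current_contact_force()[2]
    bot.movel([x,y,.008+GH+.012],velocity=.08)
    for z in np.arange(.008+GH+.010,.008+GH-.0031,-.001):
        bot.movel([x,y,z],velocity=.03); f=bot.current_contact_force()[2]-f0
        if f>12: break
    print("place z",bot.current_position()[2]-GH,"F",f)
    bot.set_gripper(.060); bot.movel([x,y,.17],velocity=.2); print("t",bot.current_t())
E
python3 - <<'E'
from h import *
A=measure(.578,.405,"tin",.06)
B=measure(.577,.2577,"tin",.078)
press(*B[:2]); press(*A[:2]); print(bot.current_t())
E
```

```text
meas 2 0.5771987995818864 0.4057983255374039 0.16466178138916066 iou 0.9838759036034908
  free L,H [0.0596 0.0701]
meas 2 0.5763944274706962 0.25848706460813636 -0.20259106428876694 iou 0.9837254179731283
  free L,H [0.0768 0.0704]
press z 0.07204357601974291 F 8.324354626307672
press z 0.07204758680509536 F 7.008621830534937
31.6083
```

Both caps bottomed out at 72.0 mm, which is fully home. Now tin0.

```bash
python3 - <<'E'
from h import *
A=measure(.5772,.4058,"tin",.06)
grab(*A[:3])
place(-.071+.0025+.03,.082)
im=look(*CASE[:2],z=.36,off=.08); cv2.imwrite("pics/p1.png",draw(im,caselines(*CASE),sc=1)); print(bot.current_t())
E
```

```text
meas 2 0.5771671866180184 0.405810373951069 0.1673064147045351 iou 0.9829531839480683
  free L,H [0.0595 0.0704]
width 0.045204906404249526 force 62.954503297805786
lifted 0.044728813193871585 69.22697067260742 Fz -4.10859052849375
held 0.04484382299080139 69.24012780189514
place z 0.009811059862627848 F 16.938152044394403
t 43.6917
44.7
```

View pics/p1.png

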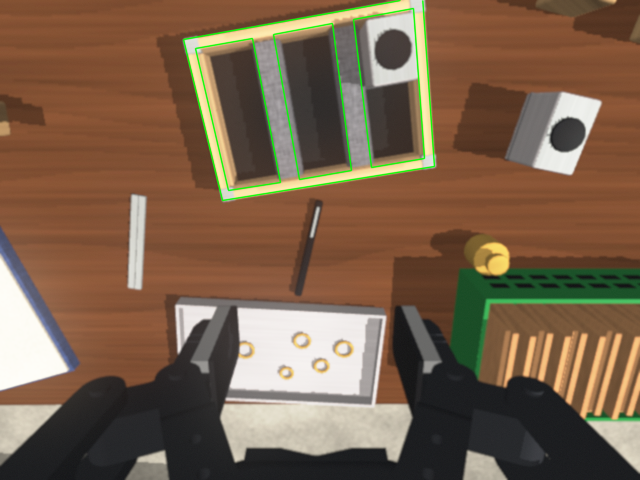

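Tin0 stands in the right-hand pocket at its near (top) end, around (388,50). Tin1 is still at (555,133). Next: block0.

```bash
python3 - <<'E'
from h import *
A=measure(.4159,.2667,"block",.074)
assert A[3]>.93
grab(*A[:3])
place(.071-.0025-.037,.082)
B=measure(.5764,.2585,"tin",.078)
assert B[3]>.95
grab(*B[:3])
place(-.071+.0025+.039,-.082)
im=look(*CASE[:2],z=.36,off=.08); cv2.imwrite("pics/p2.png",draw(im,caselines(*CASE),sc=1)); print(bot.current_t())
E
```

```text
meas 2 0.4156377633094065 0.26742066201318 -0.23410978670543403 iou 0.9684253484184051
  free L,H [0.0726 0.0746]
width 0.044647252626729195 force 62.28495955467224
lifted 0.045046334152488134 61.59689784049988 Fz -2.346539864347834
held 0.045295496757817126 61.60443663597107
place z 0.00929369156204217 F 12.006921623192547
t 56.725
meas 2 0.576459121693172 0.258510891350494 -0.2016874389323675 iou 0.9812679497003055
  free L,H [0.0775 0.0683]
width 0.04499095609997458 force 62.65693187713623
lifted 0.04488985617776433 61.91511154174805 Fz -3.6411355339497122
held 0.04508265707879573 61.892627477645874
place z 0.009559331472487005 F 12.02589369918782
t 68.5833
69.55
```

```bash
ls pics
```

```text
c1.png
p1.png
p2.png
scene0.png
top0.png
w1.png
```

View pics/p2.png

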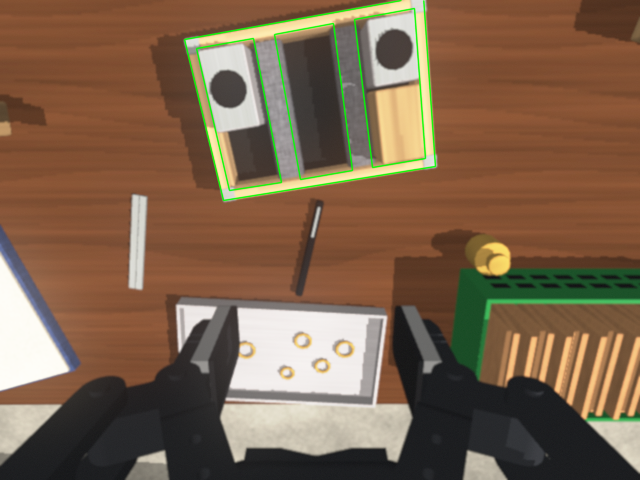

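```bash
python3 - <<'E'
from h import *
b=measure(.446,-.396,"block",.056)
im=bot.get_image("wrist")
cv2.imwrite("pics/b4.png",draw(im,[box(*b[:3],.056,.068)[[0,1,3,2,0,4,5,7,6,4]]],sc=1)); print(bot.current_t())
E
```

```text
meas 2 0.44532832882130713 -0.39601661357015605 -0.004432785738852196 iou 0.9700818458114221
  free L,H [0.056  0.0728]
71.7583
```

View pics/b4.png

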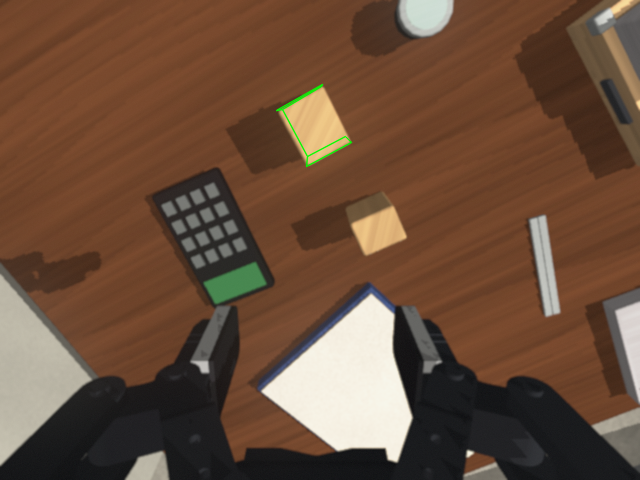

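Tin0 and block0 fill the right pocket, and tin1 stands in the left one. The box overlay on block1 matches its outline at (315,125). Now placing block1.

```bash
python3 - <<'E'
from h import *
grab(.4453,-.3960,-.0044)
place(.071-.0025-.028,-.082)
im=look(*CASE[:2],z=.30,off=.08); S=bot.get_image("scene")
c=np.int32(proj([(.5485,0,.04)],S)[0])
s=cv2.resize(S["pixels"][c[1]-60:c[1]+60,c[0]-80:c[0]+80,::-1],(400,300),interpolation=cv2.INTER_CUBIC)
cv2.imwrite("pics/p3.png",np.hstack([cv2.resize(im["pixels"][:,:,::-1],(400,300),interpolation=cv2.INTER_AREA),s]))
T=bot.get_image("top"); W2=look(.5485,.05,z=.3,off=.1)
for n,u,v,L,k in [("tin0",-.0385,.082,.06,"tin"),("tin1",-.0295,-.082,.078,"tin")]:
    x,y=inpocket(u,v)
    # height of top plane from cap circle, triangulated by two wrist views
    P=[]
    for J in (im,W2,S,T):
        uv=proj([(x,y,.08)],J)[0]; g=cv2.cvtColor(J["pixels"],cv2.COLOR_RGB2GRAY); n2,l,st,ce=cv2.connectedComponentsWithStats((g<70).astype(np.uint8))
        i=min(range(1,n2),key=lambda i:np.hypot(*(ce[i]-uv))+(1e3 if st[i,4]<30 else 0)); P.append((J,ce[i],st[i,4]))
    print(n,[(np.round(ray(p,J,.080)[0][:2]-[x,y],4),int(a)) for J,p,a in P])
print(bot.current_t())
E
```

```text
width 0.0452119183112455 force 62.53614664077759
lifted 0.0450938973604859 61.99569225311279 Fz -0.9224582201675027
held 0.04522031949764271 62.00530171394348
place z 0.009519650416157745 F 14.21448901732842
t 82.3583
tin0 [(array([-0.0002, -0.0012]), 1395), (array([ 0.0025, -0.0012]), 1157), (array([ 0.0021, -0.0013]), 134), (array([ 0.0349, -0.0862]), 12235)]
tin1 [(array([ 0.0029, -0.0075]), 457), (array([ 0.0033, -0.009 ]), 330), (array([ 0.0015, -0.0006]), 136), (array([-0.0016, -0.0067]), 99)]
83.5583
```

View pics/p3.png

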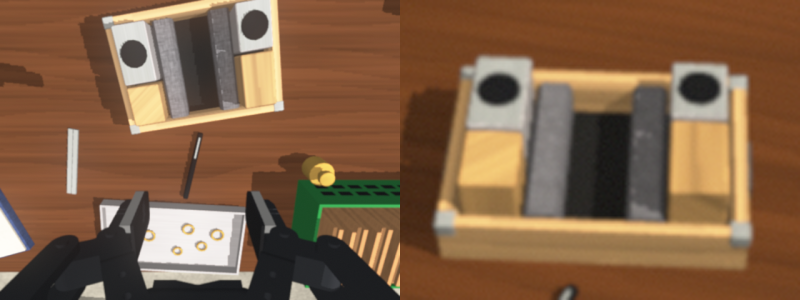

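Both tins and their blocks stand in the outer pockets. Each tin top is level with its block, as seen at (500,90)/(495,150) and (698,85)/(698,145), and the caps are low.

```bash
python3 -c "
from rig import bot
bot.hold(.5); print(bot.finish_job())"
```

```text
the job is handed in; nothing more can be done
None
```

I handed the job in at about 84 s. tin0 with block0 and tin1 with block1 (tin2 was absent) stand in the two outer pockets, caps pressed home and tops level in the last pictures; `finish_job()` returned no verdict.

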